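Find and flag the loose clamp knob on a board test jig

TASK

One of the two black wing knobs that clamp the circuit board on the aluminium test jig has worked loose: try them clockwise to find which one gives (the tight one stops almost at once), and turn the loose one clockwise by an eighth of a turn or more. Then stand the red marker upright on the yellow pad in front of that loose knob and let go.

Things in the scene. Friction and masses are not known exactly. Their poses are not given: they have to be found in the camera images.
- jig: Fixed aluminium test jig. Origin at bench level under its housing's middle; y left, x away from the robot, z up. Housing 90 (x) by 260 (y), deck 45 high; green circuit board mid-deck, all under 55 high. Wing knobs at x 0, y +80 (left), -80 (right). A 10 thick flange, x -130 to -45, has two flat yellow pads 64 square, centres x -85, y +80 and -80, each in front of its knob, tops 10 above bench (mm).
- knob_left (a joint): Left black wing knob, upright axis. Hub 28 mm across to 61 mm above the bench; wing 50 long, 12 thick, 59 to 85 mm above the bench: pinch across the thickness. Angle in rad, grows clockwise from above; at 0 the wing lies along jig x; starts 0 to 0.1, cannot go below 0. Loose: turns with 0.06 N m up to 1.6 and stays where left. Tight: takes up a little slack, stops dead before 0.3.
- knob_right (a joint): Right black wing knob, same shape, angle sense, start and behaviour as the left one. Exactly one of the two is loose; they look alike.
- red_marker: Red marker, a loose plastic pawn of about 70 g standing on the bench left or right of the jig: round foot 36 mm across, 10 mm high; from 14 to 68 mm a straight round stem 16 mm across to grip. Origin at the centre of its underside, z up. A green one of the same shape on the other side is not wanted.

How it is judged:
By the outcome, as a careful person would: the job done as asked, in the order asked, and still so for the second after the job is handed in, with the robot touching nothing.
It also fails if it takes over 61 s, if anything falls off the work surface, if the arm or the gripper's body presses on something with over 40 N, if the wrist force passes 120 N, or if a joint passes its speed limit or range.

ROBOT

A 6-joint arm with a two-finger parallel gripper is mounted at the origin on the work surface. World frame = base frame: x ahead of the robot, y to its left, z up, the work surface at z = 0. Lengths are in m, angles in rad, forces in N, time in s.
With the tool pointing down it reaches from about 0.25 to 0.85 m from the base axis. Payload 12.5 kg.
Tool frame: the origin (TCP) lies between the finger pads; the fingertips stand 14 mm ahead of it and the grasp point (between the pads) lies 5 mm behind it; z points along the fingers, y is the direction in which the jaws open and shut (so a half turn about z gives the same grasp; the last joint's range is limited). The gripper opens to 93 mm and grips with 3 to 60 N. Pads are 15 mm wide; open, the fingers measure 128 mm over their backs; the gripper's body (75 mm by 188 mm) begins 65 mm behind the grasp point.
Start: joints at [-1.357, 0.351, 1.652, -0, 1.139, -0.085], TCP at [0.162, -0.526, 0.202] pointing down, gripper open.
Joint ranges: [-2.75, 2.75], [-0.79, 2.1], [0.01, 2.65], [-1.57, 4.71], [0.07, 3.14], [-2.87, 2.87]. Speed limits (rad/s): [2.22, 2.22, 2.79, 3.14, 3.14, 3.14].

INTERFACE

Orientations are given as a unit quaternion [x, y, z, w].
In Python, from bench import get_state, snapshot, hand_in gives the robot as it stands.
- The arm moves only by the tool step_arm, never from a script. Its argument "moves" is a list that holds one entry, the list of rows, each a list of 7 numbers: the shift along the world's x, y, z in mm, then the turn, a rotation vector about the world's x, y, z in degrees, then the finger opening in mm, from 0 to 93. A call has 1 to 10 rows; each row shifts and turns the pose as measured when the row begins; what a row does not reach is not made up. A row lasts 1/12 s, in which the tool goes at most 41.7 mm and 7.16 degrees, less where a joint would pass 70% of its speed; a pose out of reach is approached as far as the arm can. A call with a gripper value outside its range is refused whole. The fingers move at their own pace and stop on an object; the grip force is fixed at half the most. Time passes only in rows, so rows that do not move let the fingers close. It gives the time, the measured TCP pose, the force and the opening at its end, in the units of the state.
- get_state(): the state, without advancing time (a new reading comes with each control period).
- snapshot(name): name is "scene" or "top" or "wrist"; returns a dict with "color" (384x512x3 uint8, red, green, blue), "vfov" (degrees; the focal length in pixels is half the picture's height over the tangent of half this angle, whatever the lens; pixels are square), "cx", "cy" (the principal point, pixels), "k1" (the pictures are not rectified: a ray, as slopes to the right and down, at radius r is drawn at 1 + k1 r^2 times it, then the intrinsics apply), "xyz" and "attitude" of the camera in the world; the wrist camera has in their place "mount" (4x4, takes a point from camera to tool coordinates, whose origin is the TCP and whose axes are the flange's). Camera axes: x right, y up, looking along -z (the intrinsics and any distortion apply to the point x, -y, -z); pixel columns grow to the right and rows downward; lengths in m; the calibration is good to about 2 mm. A picture is of the moment at which its call begins: read the wrist's pose just before it. There is no depth.
- hand_in(): hands the job in, once; it reports no verdict.
The state is a dict: "time": time; "joints": joint angles; "joint_vel": joint speeds; "tau": joint torques, N m; "tool_pos": TCP position; "orientation": TCP orientation; "wrist_force": force on the tool from outside, world axes, zero at the start; "moment": the same for the moment, N m; "gripper_width": finger opening in m.
Only numpy, scipy, OpenCV 4.12 (cv2) and the standard library are available. Lean on these libraries where they do the work, as an engineer would, in place of code of your own. Each camera call takes 0.05 s, during which the arm holds its last target. There are 200 camera calls.

## Working session

There is one attempt and no reset: what is moved stays moved. The work goes in short steps, Python scripts to look and compute and a tool call to move; the robot and the scene stay as the last step left them, time stands still between calls to the robot, and variables do not carry over. Pictures are saved under pics/ and viewed, about 8 in all and at most 12, crops included, and the job is handed in when it is done.

Besides the shell and the picture viewer there is one more tool, called by a JSON object that holds its "method" and its "body", one argument or row to a line. step_arm: Moves the arm, as the interface text tells. Its arguments: {"type":"object","properties":{"moves":{"type":"array"}},"required":["moves"]}

```bash
mkdir -p pics; cat > h.py <<'E'
import numpy as np, cv2
from bench import get_state, snapshot, hand_in
from scipy.spatial.transform import Rotation as R
def att(a):
    a=np.array(a,float)
    return a if a.shape==(3,3) else R.from_quat(a).as_matrix()
def cam(s,st=None):
    if 'mount' in s:
        T=np.eye(4);T[:3,:3]=R.from_quat(st['orientation']).as_matrix();T[:3,3]=st['tool_pos']
        T=T@np.array(s['mount']);return T[:3,3],T[:3,:3]
    return np.array(s['xyz']),att(s['attitude'])
def pix2z(s,uv,z,st=None):
    c,A=cam(s,st);h=s['color'].shape[0];f=h/2/np.tan(np.radians(s['vfov'])/2)
    K=np.array([[f,0,s['cx']],[0,f,s['cy']],[0,0,1]])
    p=cv2.undistortPoints(np.array(uv,float).reshape(-1,1,2),K,np.array([s['k1'],0,0,0.]))[:,0]
    d=np.c_[p[:,0],-p[:,1],-np.ones(len(p))]@A.T
    return c+d*((z-c[2])/d[:,2])[:,None]
def save(s,n): cv2.imwrite('pics/'+n,cv2.cvtColor(s['color'],cv2.COLOR_RGB2BGR))
E
python3 - <<'E'
from h import *
for n in ['scene','top']:
    s=snapshot(n);save(s,n+'0.png');print({k:v for k,v in s.items() if k!='color'})
print(get_state())
E
```

```text
{'vfov': 48.14427859842383, 'cx': 258.5674759788167, 'cy': 192.75806361234703, 'k1': 0.018828980844028145, 'xyz': array([1.08886711, 0.43972776, 0.90040142]), 'attitude': array([0.14762969, 0.30706668, 0.85710778, 0.38637001])}
{'vfov': 49.07459566865601, 'cx': 258.05383220421385, 'cy': 191.06518278798205, 'k1': 0.05253667918032758, 'xyz': array([ 0.38475498, -0.01192707,  1.16282707]), 'attitude': array([ 0.04870806, -0.05345927, -0.69916785,  0.71129034])}
{'time': 0.1, 'joints': array([-1.35658526e+00,  3.51139594e-01,  1.65232423e+00,  8.25824136e-06,
        1.13911677e+00, -8.45759262e-02]), 'joint_vel': array([ 0.00175545, -0.00195374, -0.0019565 ,  0.00091078,  0.00199159,
        0.00071854]), 'tau': array([ 1.75846621e-03, -4.98026204e+01, -2.85704595e+01,  7.00071920e-02,
        2.39035726e-02, -3.67894336e-05]), 'tool_pos': array([ 0.16187113, -0.52531306,  0.20159233]), 'orientation': array([ 9.88861668e-01,  1.48836683e-01, -2.82539004e-05, -4.93175342e-04]), 'wrist_force': array([0.60779293, 0.31088489, 0.61308229]), 'moment': array([-0.01180232,  0.01892925,  0.03970895]), 'gripper_width': 0.09326556544982105}
```

View pics/top0.png

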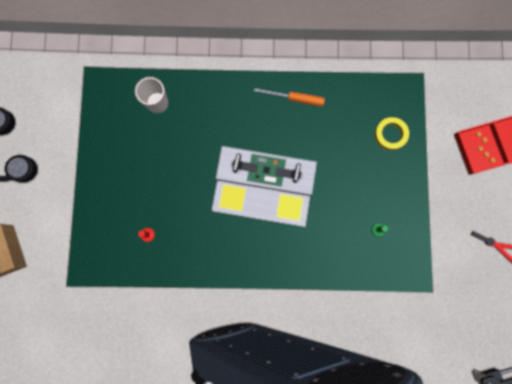

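View pics/scene0.png

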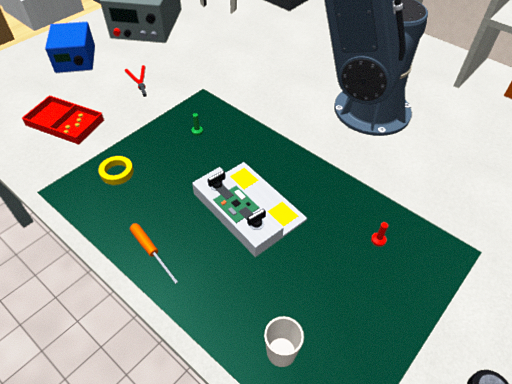

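Top view: up is about +x and left is +y. The red marker is at (147,235), the yellow pads at (233,198) and (290,207), the knobs at (237,163) and (297,173), and the green marker at (380,230).

```bash
cat > m.py <<'E'
from h import *
def blobs(m,amin):
    n,l,st,c=cv2.connectedComponentsWithStats(m.astype(np.uint8));return [(st[i,4],c[i],(l==i)) for i in range(1,n) if st[i,4]>amin]
def meas(n):
    s=snapshot(n);hsv=cv2.cvtColor(s['color'],cv2.COLOR_RGB2HSV);H,S,V=cv2.split(hsv)
    out={}
    P=[]
    for a,c,m in blobs((H>22)&(H<36)&(S>120)&(V>120),60):
        cs,_=cv2.findContours(m.astype(np.uint8),0,2);r=cv2.minAreaRect(cs[0])
        p=pix2z(s,[c],.010)[0];w=pix2z(s,cv2.boxPoints(r),.010);P.append(p);print(n,'yellow',a,c.round(1),p.round(4),[round(np.linalg.norm(w[i]-w[i-1]),3) for i in range(4)])
    for a,c,m in blobs(((H<6)|(H>174))&(S>150)&(V>80),20):
        ys,xs=np.nonzero(m);print(n,'red',a,c.round(1),'bbox',xs.min(),xs.max(),ys.min(),ys.max(),pix2z(s,[c],.005)[0].round(4))
    return s
if __name__=='__main__':
    T=meas('top');S=meas('scene')
    t=cv2.resize(T['color'][130:250,120:330],None,fx=3.8,fy=3.8,interpolation=cv2.INTER_CUBIC)
    cv2.imwrite('pics/crop1.png',t[:,:,::-1])
E
python3 m.py
```

```text
top yellow 549 [392.2 132.7] [ 0.7256 -0.3933  0.01  ] [np.float64(0.091), np.float64(0.093), np.float64(0.091), np.float64(0.092)]
top yellow 461 [232.1 197.3] [0.534 0.053 0.01 ] [np.float64(0.059), np.float64(0.059), np.float64(0.06), np.float64(0.059)]
top yellow 458 [289.3 206.9] [ 0.5101 -0.1052  0.01  ] [np.float64(0.059), np.float64(0.059), np.float64(0.059), np.float64(0.059)]
top red 2024 [487.4 144.6] bbox 456 511 117 172 [ 0.6961 -0.6571  0.005 ]
top red 168 [146.6 234.4] bbox 138 154 228 241 [0.4287 0.2833 0.005 ]
top red 133 [503.4 249.5] bbox 494 511 243 261 [ 0.4064 -0.6812  0.005 ]
scene yellow 527 [114.6 168.9] [ 0.7242 -0.396   0.01  ] [np.float64(0.105), np.float64(0.094), np.float64(0.105), np.float64(0.089)]
scene yellow 313 [243.7 177.9] [ 0.5074 -0.1046  0.01  ] [np.float64(0.071), np.float64(0.057), np.float64(0.073), np.float64(0.054)]
scene yellow 385 [282.5 213.4] [0.5314 0.0538 0.01  ] [np.float64(0.068), np.float64(0.054), np.float64(0.07), np.float64(0.052)]
scene red 48 [116.4  31.5] bbox 113 120 28 35 [ 0.2719 -0.9888  0.005 ]
scene red 121 [136.4  74.9] bbox 125 144 65 83 [ 0.3988 -0.709   0.005 ]
scene red 2204 [ 62.8 118.8] bbox 22 102 96 143 [ 0.6987 -0.6931  0.005 ]
scene red 244 [379.8 235.2] bbox 371 387 222 245 [0.418  0.2775 0.005 ]
```

View pics/crop1.png

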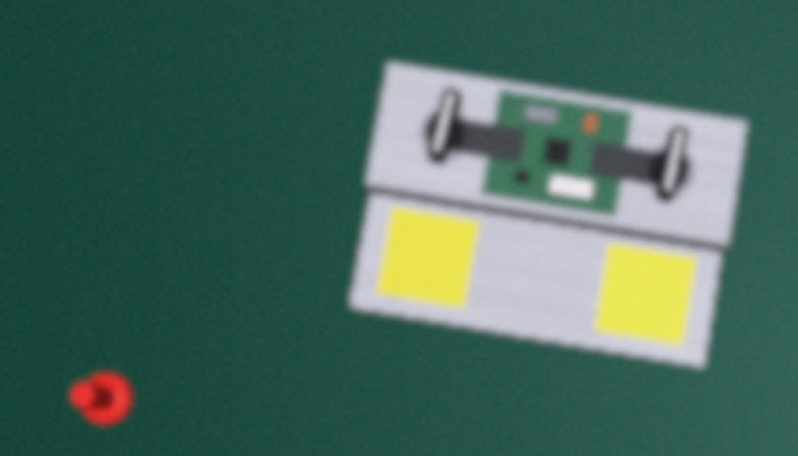

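Pad spacing comes out at 160 mm as given, so jig yaw is about -8.6°. That puts the knobs at about L (0.617,0.041) and R (0.593,-0.118). Heading above the right knob first, with the jaws along jig y.

{"method": "step_arm", "body": {
  "moves": [
    [[29, 27, 0, 0, 0, -1, 93], [29, 27, 0, 0, 0, -1, 93], [29, 27, 0, 0, 0, -1, 93], [29, 27, 0, 0, 0, -1, 93], [29, 27, 0, 0, 0, -1, 93], [29, 27, 0, 0, 0, -1, 93], [29, 27, 0, 0, 0, -1, 93], [29, 27, 0, 0, 0, -1, 93], [29, 27, 0, 0, 0, -1, 93], [29, 27, 0, 0, 0, -1, 93]]
  ]
}}

```text
time: 1.03
tool_pos: [0.4567, -0.2456, 0.2009]
orientation: [0.999, 0.053, -0.0, -0.0]
wrist_force: [0.7, -1.0, -0.5]
gripper_width: 0.0925
```

{"method": "step_arm", "body": {
  "moves": [
    [[29, 27, 0, 0, 0, 0, 93], [29, 27, 0, 0, 0, 0, 93], [29, 27, 0, 0, 0, 0, 93], [29, 27, 0, 0, 0, 0, 93], [15, 15, 0, 0, 0, 0, 93], [0, 0, 0, 0, 0, 0, 93], [0, 0, 0, 0, 0, 0, 93]]
  ]
}}

```text
time: 1.62
tool_pos: [0.5966, -0.1083, 0.1995]
orientation: [0.998, 0.056, -0.001, -0.001]
wrist_force: [-0.3, -0.3, -0.7]
gripper_width: 0.0928
```

```bash
cat > w.py <<'E'
from h import *
import sys
st=get_state();s=snapshot('wrist');save(s,sys.argv[1]+'.png')
np.savez('w.npz',st=st,s=s,allow_pickle=True)
q=R.from_quat(st['orientation']).as_matrix();print(st['time'],st['tool_pos'].round(4),'jaw deg',np.degrees(np.arctan2(q[1,1],q[0,1])).round(1),st['joints'].round(2))
E
python3 w.py w1; python3 -c "
from h import *
s=snapshot('wrist');print(s['mount'],s['vfov'])"
```

```text
1.6167 [ 0.5966 -0.1083  0.1995] jaw deg -83.6 [-0.26  0.46  1.5   0.    1.19  1.2 ]
[[ 1.34051827e-04  9.60934280e-01  2.76776610e-01  7.74353053e-02]
 [ 9.99999921e-01 -2.53274017e-05 -3.96398555e-04  1.76978028e-04]
 [-3.73902927e-04  2.76776642e-01 -9.60934207e-01 -1.82749251e-01]
 [ 0.00000000e+00  0.00000000e+00  0.00000000e+00  1.00000000e+00]] 61.69919118780098
```

View pics/w1.png

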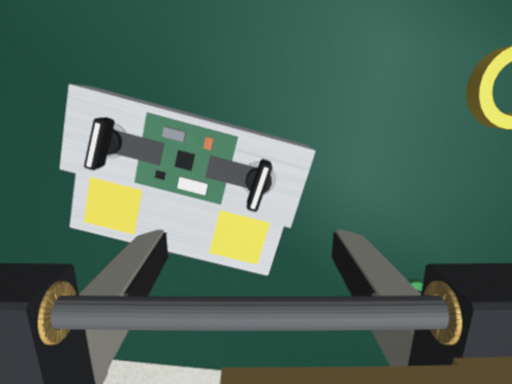

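The wrist view shows the left wing's light top edge at about (102,121)–(92,165) and the right one's at (267,163)–(254,208). Casting them onto z = 0.085.

```bash
cat > k.py <<'E'
from h import *
d=np.load('w.npz',allow_pickle=True);st=d['st'].item();s=d['s'].item()
for n,seg in dict(L=[(102,121),(92,165)],R=[(267,163),(254,208)]).items():
    p=pix2z(s,seg,.085,st);v=p[0]-p[1]
    print(n,p.mean(0).round(4),'len',np.linalg.norm(v).round(4),'ang',np.degrees(np.arctan2(v[1],v[0])).round(1))
hsv=cv2.cvtColor(s['color'],cv2.COLOR_RGB2HSV);H,S,V=cv2.split(hsv)
m=((H>22)&(H<36)&(S>120)&(V>120)).astype(np.uint8);m[:,400:]=0;m[300:]=0
n,l,q,c=cv2.connectedComponentsWithStats(m)
print([(q[i,4],pix2z(s,[c[i]],.01,st)[0].round(4)) for i in range(1,n) if q[i,4]>300])
# edge-refined wing top: grey bright thin strip
for n,(x0,x1,y0,y1) in dict(L=(82,115,112,172),R=(242,277,155,215)).items():
    sub=np.zeros(V.shape,np.uint8);
    M=(V>150)&(S<40);sub[y0:y1,x0:x1]=M[y0:y1,x0:x1]
    k,l,q,c=cv2.connectedComponentsWithStats(sub)
    for i in range(1,k):
        if q[i,4]>40:
            b=cv2.minAreaRect(np.argwhere(l==i)[:,::-1].astype(np.float32));print(n,q[i],b)
E
python3 k.py
```

```text
L [0.6219 0.0367 0.085 ] len 0.0431 ang -13.4
R [ 0.5983 -0.1189  0.085 ] len 0.046 ang -8.7
[(np.int32(2261), array([0.5347, 0.0538, 0.01  ])), (np.int32(2095), array([ 0.5106, -0.1044,  0.01  ]))]
L [ 82 112  33  60 767] ((98.0, 141.5), (59.0, 32.0), 90.0)
L [ 86 123  14  44 229] ((92.68682861328125, 144.54061889648438), (5.1407976150512695, 44.35531234741211), 12.26477336883545)
R [ 242  155   35   60 1017] ((259.0, 184.5), (59.0, 34.0), 90.0)
R [251 167  17  42 205] ((258.95001220703125, 187.64999389648438), (4.7434163093566895, 43.006980895996094), 18.434946060180664)
```

Right wing is at about 0°, centre near (0.596,-0.118). The jaws need about -15° about z.

{"method": "step_arm", "body": {
  "moves": [
    [[0, -5, -10, 0, 0, -5, 93], [0, -5, -20, 0, 0, -5, 93], [0, 0, -20, 0, 0, -5, 93], [0, 0, -20, 0, 0, 0, 60], [0, 0, 0, 0, 0, 0, 50], [0, 0, 0, 0, 0, 0, 40], [0, 0, 0, 0, 0, 0, 40]]
  ]
}}

```text
time: 2.3
tool_pos: [0.5914, -0.1279, 0.1307]
orientation: [0.996, -0.087, 0.001, 0.001]
wrist_force: [-0.3, -0.2, 0.7]
gripper_width: 0.0708
```

```bash
python3 w.py w2
```

```text
2.3 [ 0.5914 -0.1279  0.1307] jaw deg -99.9 [-0.29  0.53  1.57 -0.    1.04  1.46]
```

View pics/w2.png

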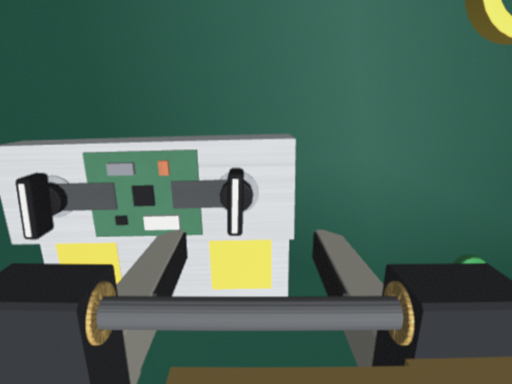

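The right wing top strip runs (235,181)–(235,233), and lies a bit left of the jaws' middle (column ~250).

```bash
python3 - <<'E'
from h import *
d=np.load('w.npz',allow_pickle=True);st=d['st'].item();s=d['s'].item()
p=pix2z(s,[(235.5,180),(235,233)],.085,st);v=p[0]-p[1]
print(p.round(4),p.mean(0).round(4),np.linalg.norm(v),np.degrees(np.arctan2(v[1],v[0])))
t=(p.mean(0)-st['tool_pos'])[:2]*1000;print(t)
E
```

```text
[[ 0.6157 -0.1221  0.085 ]
 [ 0.5748 -0.114   0.085 ]] [ 0.5953 -0.1181  0.085 ] 0.04168525999926999 -11.154559593477543
[3.91488461 9.88856177]
```

{"method": "step_arm", "body": {
  "moves": [
    [[2, 5, 0, 0, 0, 0, 50], [2, 5, -10, 0, 0, 0, 45], [0, 0, -15, 0, 0, 0, 45], [0, 0, -15, 0, 0, 0, 45], [0, 0, -8, 0, 0, 0, 45], [0, 0, 0, 0, 0, 0, 45], [0, 0, 0, 0, 0, 0, 45]]
  ]
}}

```text
time: 2.93
tool_pos: [0.599, -0.116, 0.0851]
orientation: [0.996, -0.086, 0.005, 0.001]
wrist_force: [0.8, 0.5, 0.2]
gripper_width: 0.0447
```

{"method": "step_arm", "body": {
  "moves": [
    [[-3, -2, -4, 0, 0, 0, 45], [0, 0, 0, 0, 0, 0, 25], [0, 0, 0, 0, 0, 0, 5], [0, 0, 0, 0, 0, 0, 5], [0, 0, 0, 0, 0, 0, 5], [0, 0, 0, 0, 0, 0, 5], [0, 0, 0, 0, 0, 0, 5], [0, 0, 0, 0, 0, 0, 5]]
  ]
}}

```text
time: 3.6
tool_pos: [0.5972, -0.1184, 0.0836]
orientation: [0.996, -0.085, 0.007, 0.002]
wrist_force: [0.4, -0.3, -0.4]
gripper_width: 0.006
```

Width of 6 mm is less than the wing's 12 mm, so I need a look.

```bash
python3 w.py w3; python3 -c "
from h import *
s=get_state();print(s['gripper_width'],s['wrist_force'])
a=snapshot('wrist')['color'][100:384];b=snapshot('scene')['color'][140:270,170:330]
b=cv2.resize(b,(350,284));cv2.imwrite('pics/c3.png',np.hstack([cv2.resize(a,(440,284)),b])[:,:,::-1])"
```

```text
3.6 [ 0.5972 -0.1184  0.0836] jaw deg -99.8 [-0.27  0.59  1.6  -0.    0.94  1.47]
0.005726146553877277 [ 0.25791739 -0.24754581 -0.07083399]
```

View pics/c3.png

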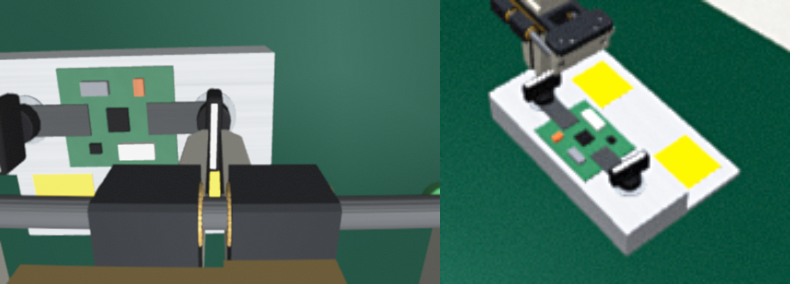

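```bash
cat >> h.py <<'E'
def proj(s,P,st=None):
    c,A=cam(s,st);h=s['color'].shape[0];f=h/2/np.tan(np.radians(s['vfov'])/2)
    q=(np.array(P,float)-c)@A;x=q[:,0]/-q[:,2];y=-q[:,1]/-q[:,2];r=1+s['k1']*(x*x+y*y)
    return np.c_[f*x*r+s['cx'],f*y*r+s['cy']]
E
python3 - <<'E'
from h import *
st=get_state();t=st['tool_pos'];print(st['orientation'])
s=snapshot('scene');w=snapshot('wrist')
Q=R.from_quat(st['orientation']).as_matrix()
tip=t+Q@[0,0,.014]
knobR=np.array([.595,-.118,.085])
for n,P in dict(tcp=t,tip=tip,wing0=knobR+[.0247,-.0037,0],wing1=knobR-[.0247,-.0037,0]).items(): print(n,proj(s,[P]).round(1),proj(w,[P],st).round(1))
k=cv2.resize(s['color'][110:230,170:290],(580,580),interpolation=cv2.INTER_CUBIC)
k=np.ascontiguousarray(k)
for P,c in((tip,(255,0,0)),(t,(0,255,255))):
    u=(proj(s,[P])[0]-[170,110])*580/120;cv2.circle(k,tuple(int(a) for a in u),4,c,1)
cv2.imwrite('pics/c4.png',k[:,:,::-1])
E
```

```text
[ 0.99631128 -0.08547592  0.00740379  0.00169547]
tcp [[215.6 175.5]] [[249.2 233.7]]
tip [[215.9 179.1]] [[249.2 225.3]]
wing0 [[208.4 179.4]] [[248.1 198.7]]
wing1 [[224.1 170.1]] [[250.  274.7]]
```

View pics/c4.png

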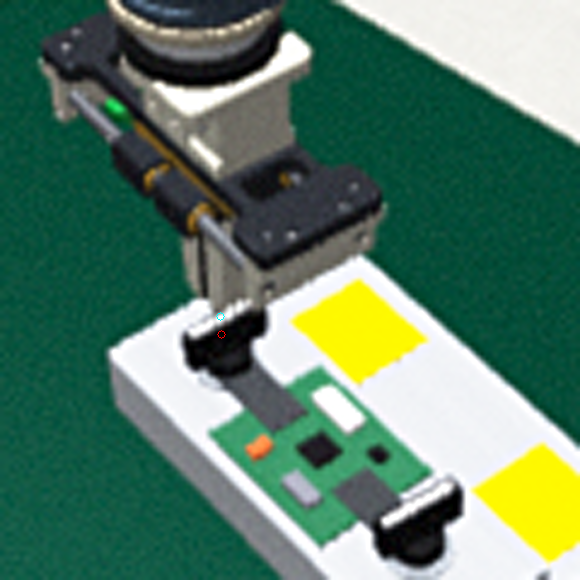

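The red ring marks where the fingertip should be, but in the scene view the tips end above the wing's top. In the wrist view, the tip spacing (169 px at 93 mm) also puts the tips about 18–20 mm behind the TCP, instead of 14 mm ahead. The fingers closed on air above the wing. I'll open and go down in stages, watching the force.

{"method": "step_arm", "body": {
  "moves": [
    [[0, 0, 0, 0, 0, 0, 45], [0, 0, 0, 0, 0, 0, 45], [0, 0, 0, 0, 0, 0, 45], [0, 0, 0, 0, 0, 0, 45], [0, 0, -5, 0, 0, 0, 45], [0, 0, -5, 0, 0, 0, 45], [0, 0, -5, 0, 0, 0, 45], [0, 0, -5, 0, 0, 0, 45], [0, 0, 0, 0, 0, 0, 45]]
  ]
}}

```text
time: 4.6
tool_pos: [0.5968, -0.1184, 0.061]
orientation: [0.996, -0.085, 0.007, 0.002]
wrist_force: [-0.0, 0.6, 0.2]
gripper_width: 0.0451
```

```bash
cat > v.py <<'E'
from h import *
import sys
st=get_state();print(st['time'],st['tool_pos'].round(4),st['orientation'].round(4),st['wrist_force'].round(1),st['gripper_width'])
s=snapshot('scene');w=snapshot('wrist')['color']
x0,y0=[int(a) for a in sys.argv[2:4]]
k=cv2.resize(s['color'][y0:y0+90,x0:x0+90],(384,384),interpolation=cv2.INTER_CUBIC)
cv2.imwrite('pics/'+sys.argv[1]+'.png',np.hstack([w[:,60:460],k])[:,:,::-1])
E
python3 v.py c5 170 120
```

```text
4.6 [ 0.5968 -0.1184  0.061 ] [ 0.9963 -0.0855  0.0071  0.0016] [-0.   0.6  0.2] 0.04510342219066642
```

View pics/c5.png

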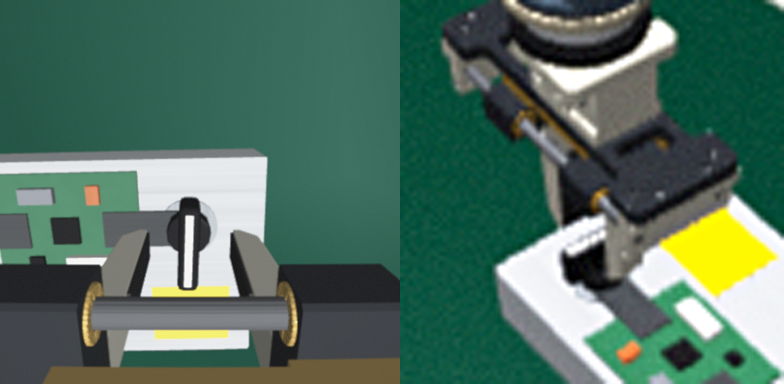

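Fingers now straddle the wing, tips near its top and centred in x. I'll go a further ~12 mm down, then close.

{"method": "step_arm", "body": {
  "moves": [
    [[0, 0, -5, 0, 0, 0, 45], [0, 0, -5, 0, 0, 0, 45], [0, 0, -2, 0, 0, 0, 45], [0, 0, 0, 0, 0, 0, 25], [0, 0, 0, 0, 0, 0, 5], [0, 0, 0, 0, 0, 0, 5], [0, 0, 0, 0, 0, 0, 5], [0, 0, 0, 0, 0, 0, 5]]
  ]
}}

```text
time: 5.37
tool_pos: [0.5977, -0.1186, 0.0492]
orientation: [0.996, -0.085, 0.008, 0.002]
wrist_force: [0.9, -0.2, 1.0]
gripper_width: 0.0162
```

{"method": "step_arm", "body": {
  "moves": [
    [[0, 0, 0, 0, 0, 0, 5], [0, 0, 0, 0, 0, 0, 5], [0, 0, 0, 0, 0, 0, 5]]
  ]
}}

```text
time: 5.62
tool_pos: [0.5978, -0.1179, 0.0492]
orientation: [0.996, -0.086, 0.008, 0.001]
wrist_force: [0.1, 0.1, -1.5]
gripper_width: 0.0119
```

```bash
cat > s.py <<'E'
from h import *
s=get_state();q=R.from_quat(s['orientation']).as_matrix();print(s['time'],s['tool_pos'].round(4),'jaw',np.degrees(np.arctan2(q[1,1],q[0,1])).round(1),'zaxis',q[:,2].round(3),s['wrist_force'].round(1),s['moment'].round(2),s['gripper_width'].round(4),s['joints'].round(2))
E
python3 s.py
```

```text
Traceback (most recent call last):
  File "s.py", line 2, in <module>
    s=get_state();q=R.from_quat(s['orientation']).as_matrix();print(s['time'],s['tool_pos'].round(4),'jaw',np.degrees(np.arctan2(q[1,1],q[0,1])).round(1),'zaxis',q[:,2].round(3),s['wrist_force'].round(1),s['moment'].round(2),s['gripper_width'].round(4),s['joints'].round(2))
                                                                                                                                                                                                                                 ^^^^^^^^^^^^^^^^^^^^^^^^
AttributeError: 'float' object has no attribute 'round'
```

Gripped at 11.9 mm, which matches the wing. Now trying it clockwise gently.

{"method": "step_arm", "body": {
  "moves": [
    [[0, 0, 0, 0, 0, -3, 5], [0, 0, 0, 0, 0, -3, 5], [0, 0, 0, 0, 0, -3, 5], [0, 0, 0, 0, 0, -3, 5]]
  ]
}}

```text
time: 5.95
tool_pos: [0.5978, -0.1184, 0.0493]
orientation: [0.981, -0.192, 0.008, 0.003]
wrist_force: [0.5, 1.1, -1.5]
gripper_width: 0.012
```

```bash
sed -i "s/s\['gripper_width'\].round(4)/s['gripper_width']/" s.py; python3 s.py
```

```text
5.95 [ 0.5978 -0.1184  0.0493] jaw -112.1 zaxis [ 0.015 -0.008 -1.   ] [ 0.5  1.1 -1.5] [ 0.28 -0.02  0.68] 0.011969979678924615 [-0.27  0.63  1.62 -0.01  0.87  1.69]
```

{"method": "step_arm", "body": {
  "moves": [
    [[0, 0, 0, 0, 0, -2, 5], [0, 0, 0, 0, 0, 0, 5]]
  ]
}}

```text
time: 6.12
tool_pos: [0.5977, -0.1183, 0.0493]
orientation: [0.978, -0.21, 0.008, 0.003]
wrist_force: [2.1, -0.1, -1.1]
gripper_width: 0.0125
```

```bash
python3 s.py
```

```text
6.1167 [ 0.5977 -0.1183  0.0493] jaw -114.2 zaxis [ 0.014 -0.01  -1.   ] [ 2.1 -0.1 -1.1] [ 0.19 -0.14  0.73] 0.012463314861922217 [-0.27  0.63  1.62 -0.01  0.87  1.73]
```

Moment rises to 0.73 N m with the jaws wedging open, so the right knob has stopped dead and is the tight one. Releasing and going to the left knob, with the wrist turned half round to give joint 6 room.

{"method": "step_arm", "body": {
  "moves": [
    [[0, 0, 0, 0, 0, 3, 12], [0, 0, 0, 0, 0, 0, 45], [0, 0, 0, 0, 0, 0, 60], [0, 0, 0, 0, 0, 0, 60], [0, 0, 0, 0, 0, 0, 60], [0, 0, 20, 0, 0, 0, 60], [0, 0, 30, 0, 0, 0, 60], [0, 0, 30, 0, 0, 7, 60], [0, 5, 15, 0, 0, 7, 60], [0, 10, 10, 0, 0, 7, 60]]
  ]
}}

```text
time: 6.95
tool_pos: [0.5953, -0.1041, 0.1557]
orientation: [1.0, 0.0, 0.005, 0.003]
wrist_force: [0.8, -0.8, 0.3]
gripper_width: 0.0597
```

{"method": "step_arm", "body": {
  "moves": [
    [[2, 15, 0, 0, 0, 7.1, 60], [2, 15, 0, 0, 0, 7.1, 60], [2, 15, 0, 0, 0, 7.1, 60], [2, 15, 0, 0, 0, 7.1, 60], [2, 15, 0, 0, 0, 7.1, 60], [2, 15, 0, 0, 0, 7.1, 60], [2, 15, 0, 0, 0, 7.1, 60], [2, 15, 0, 0, 0, 7.1, 60], [2, 15, 0, 0, 0, 7.1, 60], [0, 10, 0, 0, 0, 7.1, 60]]
  ]
}}

```text
time: 7.78
tool_pos: [0.6155, 0.046, 0.1615]
orientation: [0.81, 0.586, 0.01, -0.002]
wrist_force: [0.2, 0.7, -0.6]
gripper_width: 0.0601
```

{"method": "step_arm", "body": {
  "moves": [
    [[0, 0, 0, 0, 0, 7.1, 60], [0, 0, 0, 0, 0, 7.1, 60], [0, 0, 0, 0, 0, 7.1, 60], [0, 0, 0, 0, 0, 7.1, 60], [0, 0, 0, 0, 0, 7.1, 60], [0, 0, 0, 0, 0, 7.1, 60], [0, 0, 0, 0, 0, 7.1, 60], [0, 0, 0, 0, 0, 7.1, 60], [0, 0, 0, 0, 0, 7.1, 60], [0, 0, 0, 0, 0, 7.1, 60]]
  ]
}}

```text
time: 8.62
tool_pos: [0.6153, 0.0487, 0.1618]
orientation: [0.314, 0.949, 0.008, -0.007]
wrist_force: [0.4, 0.0, -0.2]
gripper_width: 0.0601
```

```bash
python3 s.py
```

```text
8.6167 [0.6153 0.0487 0.1618] jaw 53.3 zaxis [-0.009  0.019 -1.   ] [ 0.4  0.  -0.2] [-0.02 -0.15 -0.01] 0.060131318014529075 [-0.01  0.52  1.5   0.02  1.13 -0.95]
```

{"method": "step_arm", "body": {
  "moves": [
    [[1, -3, -5, -0.5, -0.2, 6.5, 60], [1, -3, -5, -0.5, -0.2, 6.5, 60], [1, -3, -5, -0.1, -0.1, 6.5, 60], [1, 0, -5, 0, 0, 3, 60], [0, 0, -10, 0, 0, 0, 60], [0, 0, -10, 0, 0, 0, 60], [0, 0, 0, 0, 0, 0, 60]]
  ]
}}

```text
time: 9.2
tool_pos: [0.6197, 0.039, 0.1201]
orientation: [0.113, 0.994, -0.001, -0.0]
wrist_force: [-0.1, 0.2, -0.5]
gripper_width: 0.0599
```

```bash
python3 s.py; python3 w.py w6
```

```text
9.2 [0.6197 0.039  0.1201] jaw 77.0 zaxis [-0.001 -0.003 -1.   ] [-0.1  0.2 -0.5] [ 0.06 -0.14  0.  ] 0.05993156884130907 [-0.01  0.57  1.53 -0.    1.04 -1.35]
9.2 [0.6197 0.039  0.1201] jaw deg 77.0 [-0.01  0.57  1.53 -0.    1.04 -1.35]
```

View pics/w6.png

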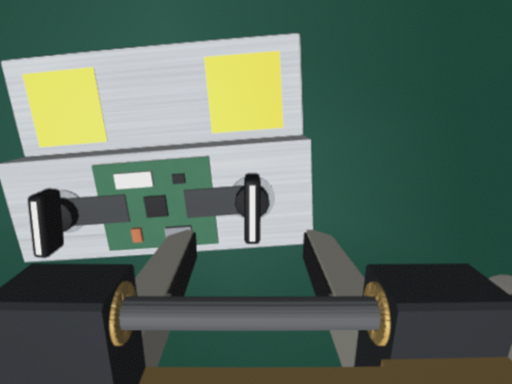

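The left wing is at column 252, vertical in the image and centred between the finger tips (194, 305). Going down to the same height as before and closing.

{"method": "step_arm", "body": {
  "moves": [
    [[0, 1, -20, 0, 0, 0, 50], [0, 0, -20, 0, 0, 0, 45], [0, 0, -15, 0, 0, 0, 45], [0, 0, -10, 0, 0, 0, 45], [0, 0, -4, 0, 0, 0, 30], [0, 0, 0, 0, 0, 0, 5], [0, 0, 0, 0, 0, 0, 5], [0, 0, 0, 0, 0, 0, 5], [0, 0, 0, 0, 0, 0, 5], [0, 0, 0, 0, 0, 0, 5]]
  ]
}}

```text
time: 10.08
tool_pos: [0.6226, 0.0401, 0.0538]
orientation: [0.118, 0.993, -0.001, 0.004]
wrist_force: [0.5, -0.9, -7.8]
gripper_width: 0.0116
```

```bash
python3 s.py
```

```text
10.0833 [0.6226 0.0401 0.0538] jaw 76.5 zaxis [ 0.007 -0.003 -1.   ] [ 0.5 -0.9 -7.8] [ 0.   -0.38 -0.01] 0.011573346444474275 [-0.01  0.65  1.57 -0.    0.91 -1.34]
```

Gripped at 11.6 mm, with tips about 5 mm higher than on the right knob, which still overlaps. Trying clockwise.

{"method": "step_arm", "body": {
  "moves": [
    [[0, 0, 0, 0, 0, -3, 5], [0, 0, 0, 0, 0, -3, 5], [0, 0, 0, 0, 0, -3, 5], [0, 0, 0, 0, 0, -3, 5], [0, 0, 0, 0, 0, -3, 5], [0, 0, 0, 0, 0, -3, 5]]
  ]
}}

```text
time: 10.58
tool_pos: [0.6223, 0.0392, 0.0538]
orientation: [0.277, 0.961, -0.002, 0.003]
wrist_force: [1.0, -1.4, -3.6]
gripper_width: 0.0118
```

```bash
python3 s.py
```

```text
10.5833 [0.6223 0.0392 0.0538] jaw 57.8 zaxis [ 0.005 -0.006 -1.   ] [ 1.  -1.4 -3.6] [-0.05 -0.27  0.12] 0.011789713691612308 [-0.01  0.65  1.57 -0.01  0.91 -1.01]
```

It turns with little moment (0.12 N m), so this is the loose one. Turning on by 50° more.

{"method": "step_arm", "body": {
  "moves": [
    [[0, 0, 0, 0, 0, -5, 5], [0, 0, 0, 0, 0, -5, 5], [0, 0, 0, 0, 0, -5, 5], [0, 0, 0, 0, 0, -5, 5], [0, 0, 0, 0, 0, -5, 5], [0, 0, 0, 0, 0, -5, 5], [0, 0, 0, 0, 0, -5, 5], [0, 0, 0, 0, 0, -5, 5], [0, 0, 0, 0, 0, -5, 5], [0, 0, 0, 0, 0, -5, 5]]
  ]
}}

```text
time: 11.42
tool_pos: [0.62, 0.0378, 0.0538]
orientation: [0.673, 0.739, -0.005, 0.001]
wrist_force: [-0.7, 0.2, -2.9]
gripper_width: 0.0118
```

```bash
python3 s.py
```

```text
11.4167 [0.62   0.0378 0.0538] jaw 5.4 zaxis [-0.006 -0.008 -1.   ] [-0.7  0.2 -2.9] [-0.   -0.12  0.04] 0.011786294521565634 [-0.01  0.66  1.56 -0.01  0.93 -0.1 ]
```

{"method": "step_arm", "body": {
  "moves": [
    [[0, 0, 0, 0, 0, 0, 14], [0, 0, 0, 0, 0, 0, 40], [0, 0, 0, 0, 0, 0, 70], [0, 0, 0, 0, 0, 0, 80], [0, 0, 0, 0, 0, 0, 80], [0, 0, 20, 0, 0, 0, 80], [0, 0, 30, 0, 0, 0, 80], [0, 0, 35, 0, 0, 0, 80], [-10, 20, 20, 0, 0, 0, 80], [-20, 30, 10, 0, 0, 0, 80]]
  ]
}}

```text
time: 12.25
tool_pos: [0.5902, 0.0849, 0.1717]
orientation: [0.671, 0.741, -0.006, -0.0]
wrist_force: [0.9, 0.8, 0.5]
gripper_width: 0.0695
```

```bash
python3 s.py; python3 - <<'E'
from m import *
T=meas('top');S=snapshot('scene');c=lambda s,x,y:cv2.resize(s['color'][y:y+80,x:x+80],(390,390),interpolation=cv2.INTER_CUBIC)
cv2.imwrite('pics/c9.png',np.hstack([c(S,340,190),c(S,210,170)])[:,:,::-1])
# red marker foot and stem top from scene: extreme rows
hs=cv2.cvtColor(S['color'],cv2.COLOR_RGB2HSV);H,Sa,V=cv2.split(hs);m=((H<6)|(H>174))&(Sa>150)&(V>60);m[:,:360]=0;m[:210]=0
ys,xs=np.nonzero(m)
for y in range(ys.min(),ys.max()+1): print(y,xs[ys==y].min(),xs[ys==y].max(),end='; ')
E
```

```text
12.25 [0.5902 0.0849 0.1717] jaw 5.7 zaxis [-0.008 -0.009 -1.   ] [0.9 0.8 0.5] [-0.04 -0.15 -0.  ] 0.0695151943511649 [ 0.07  0.47  1.55 -0.01  1.13 -0.03]
top yellow 552 [392.2 132.7] [ 0.7256 -0.3933  0.01  ] [np.float64(0.093), np.float64(0.09), np.float64(0.093), np.float64(0.089)]
top yellow 155 [238.9 198.8] [0.5301 0.0343 0.01  ] [np.float64(0.026), np.float64(0.058), np.float64(0.026), np.float64(0.058)]
top yellow 452 [289.3 206.9] [ 0.5102 -0.1051  0.01  ] [np.float64(0.058), np.float64(0.059), np.float64(0.059), np.float64(0.059)]
top red 2081 [487.1 144.7] bbox 456 511 117 172 [ 0.6956 -0.6563  0.005 ]
top red 92 [143.7 234. ] bbox 138 148 228 240 [0.4298 0.2913 0.005 ]
top red 133 [503.4 249.5] bbox 494 511 243 261 [ 0.4064 -0.6812  0.005 ]
222 382 385; 223 381 386; 224 381 387; 225 381 388; 226 380 387; 227 380 387; 228 380 386; 229 379 385; 230 379 385; 231 378 384; 232 378 384; 233 374 384; 234 373 383; 235 372 384; 236 372 385; 237 371 385; 238 371 386; 239 371 386; 240 371 386; 241 372 385; 242 373 385; 243 373 384; 244 374 384; 245 376 382;
```

View pics/c9.png

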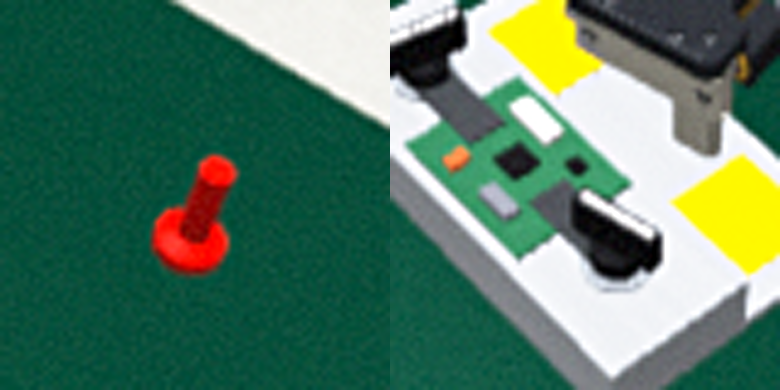

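The left wing is now nearly along jig y, roughly 70° from its start. The marker's foot is at scene (378.5,239), its stem top at (384.5,225).

```bash
python3 - <<'E'
from h import *
S=snapshot('scene');T=snapshot('top')
print(pix2z(S,[(378.6,239.2)],.005),pix2z(S,[(384.4,225)],.068),'top',pix2z(T,[(147.6,234.5)],.008),pix2z(T,[(141,234)],.068))
E
```

```text
[[0.4305324  0.28159526 0.005     ]] [[0.43231361 0.28189708 0.068     ]] top [[0.42842363 0.27977952 0.008     ]] [[0.42719739 0.28153253 0.068     ]]
```

Both views put the marker at about (0.430, 0.281), upright. Going there, turning the jaws to jig y for the later placing.

{"method": "step_arm", "body": {
  "moves": [
    [[-16, 20, 0, 0.2, -0.2, 7, 70], [-16, 20, 0, 0.2, -0.2, 7, 70], [-16, 20, 0, 0, 0, 7, 70], [-16, 20, 0, 0, 0, 7, 70], [-16, 20, 0, 0, 0, 7, 70], [-16, 20, 0, 0, 0, 7, 70], [-16, 20, 0, 0, 0, 7, 70], [-16, 20, 0, 0, 0, 7, 70], [-16, 18, 0, 0, 0, 7, 70], [-10, 10, 0, 0, 0, 7, 70]]
  ]
}}

```text
time: 13.28
tool_pos: [0.4326, 0.2709, 0.161]
orientation: [0.11, 0.994, -0.006, -0.001]
wrist_force: [0.2, 0.5, 0.3]
gripper_width: 0.0705
```

```bash
python3 s.py
```

```text
13.2833 [0.4326 0.2709 0.161 ] jaw 77.4 zaxis [-0.004 -0.011 -1.   ] [0.2 0.5 0.3] [ 0.   -0.14  0.03] 0.07045894960292423 [ 0.47  0.33  1.79 -0.01  1.03 -0.87]
```

{"method": "step_arm", "body": {
  "moves": [
    [[-1, 4, 0, 0.6, -0.2, 3, 70], [-1, 4, -10, 0, 0, 0, 70], [0, 2, -20, 0, 0, 0, 70], [0, 0, -10, 0, 0, 0, 70], [0, 0, 0, 0, 0, 0, 70]]
  ]
}}

```text
time: 13.7
tool_pos: [0.4304, 0.2808, 0.1154]
orientation: [0.08, 0.997, -0.002, -0.001]
wrist_force: [-1.0, 0.2, -0.8]
gripper_width: 0.0697
```

```bash
python3 s.py; python3 w.py w10; python3 - <<'E'
from h import *
d=np.load('w.npz',allow_pickle=True);st=d['st'].item();s=d['s'].item()
H,S,V=cv2.split(cv2.cvtColor(s['color'],cv2.COLOR_RGB2HSV));m=((H<6)|(H>174))&(S>150)&(V>50);ys,xs=np.nonzero(m)
print(m.sum(),xs.min(),xs.max(),ys.min(),ys.max(),proj(s,[[.43,.281,.005],[.43,.281,.068]],st))
E
```

```text
13.7 [0.4304 0.2808 0.1154] jaw 80.8 zaxis [-0.003 -0.003 -1.   ] [-1.   0.2 -0.8] [ 0.02 -0.17 -0.05] 0.06973325014562436 [ 0.49  0.4   1.82 -0.    0.92 -0.92]
13.7 [0.4304 0.2808 0.1154] jaw deg 80.8 [ 0.49  0.4   1.82 -0.    0.92 -0.92]
1318 232 269 169 217 [[250.18970622 186.43010828]
 [250.02694126 207.28656155]]
```

View pics/w10.png

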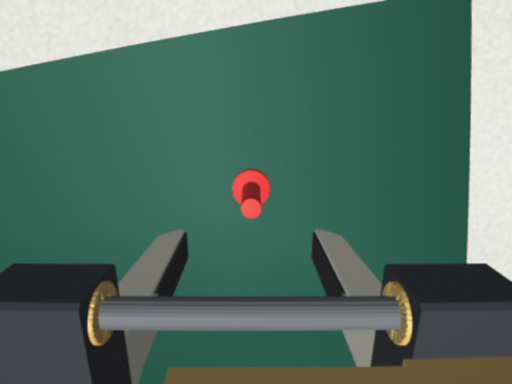

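The red marker is centred: foot (251,188), stem top (251,208), against predicted (250,186) and (250,207). Going down to the stem.

{"method": "step_arm", "body": {
  "moves": [
    [[0, 0, -20, 0, 0, 0, 70], [0, 0, -25, 0, 0, 0, 60], [0, 0, -20, 0, 0, 0, 55], [0, 0, -12, 0, 0, 0, 50], [0, 0, -8, 0, 0, 0, 45], [0, 0, 0, 0, 0, 0, 40]]
  ]
}}

```text
time: 14.25
tool_pos: [0.4347, 0.2793, 0.0298]
orientation: [0.085, 0.996, -0.001, 0.001]
wrist_force: [0.1, -0.0, 0.1]
gripper_width: 0.0426
```

```bash
python3 s.py
```

```text
14.25 [0.4347 0.2793 0.0298] jaw 80.3 zaxis [ 0.001 -0.002 -1.   ] [ 0.1 -0.   0.1] [-0.01 -0.05  0.03] 0.04262849863151139 [ 0.48  0.54  1.86 -0.    0.73 -0.92]
```

{"method": "step_arm", "body": {
  "moves": [
    [[-4, 1, -4, 0, 0, 0, 40], [0, 0, 0, 0, 0, 0, 30], [0, 0, 0, 0, 0, 0, 10], [0, 0, 0, 0, 0, 0, 10], [0, 0, 0, 0, 0, 0, 10], [0, 0, 0, 0, 0, 0, 10], [0, 0, 0, 0, 0, 0, 10]]
  ]
}}

```text
time: 14.83
tool_pos: [0.4326, 0.2811, 0.0291]
orientation: [0.086, 0.996, 0.0, 0.003]
wrist_force: [-0.1, 0.1, -0.8]
gripper_width: 0.0152
```

```bash
python3 s.py
```

```text
14.8333 [0.4326 0.2811 0.0291] jaw 80.2 zaxis [ 0.006  0.    -1.   ] [-0.1  0.1 -0.8] [-0.   -0.18  0.05] 0.015184930100075539 [ 0.49  0.54  1.87 -0.    0.73 -0.91]
```

Gripped at 15.2 mm. Lifting and checking that the grip holds.

{"method": "step_arm", "body": {
  "moves": [
    [[0, 0, 8, 0, 0, 0, 10], [0, 0, 20, 0, 0, 0, 10], [0, 0, 25, 0, 0, 0, 10], [0, 0, 20, 0, 0, 0, 10], [5, -12, 10, 0, 0, 0, 10], [10, -22, 0, 0, 0, 0, 10], [13, -28, 0, 0, 0, 0, 10], [13, -28, 0, 0, 0, 0, 10], [13, -28, 0, 0, 0, 0, 10], [13, -28, 0, 0, 0, 0, 10]]
  ]
}}

```text
time: 15.67
tool_pos: [0.4995, 0.1336, 0.1227]
orientation: [0.082, 0.997, 0.001, 0.005]
wrist_force: [1.0, 0.2, -0.6]
gripper_width: 0.0151
```

{"method": "step_arm", "body": {
  "moves": [
    [[13, -28, 0, 0, 0, 0, 10], [12, -26, 0, 0, 0, 0, 10], [6, -14, 0, 0, 0, 0, 10], [3, -6, 0, 0, 0, 0, 10], [0, 0, 0, 0, 0, 0, 10], [0, 0, 0, 0, 0, 0, 10]]
  ]
}}

```text
time: 16.17
tool_pos: [0.5366, 0.051, 0.1264]
orientation: [0.084, 0.996, 0.001, 0.006]
wrist_force: [-0.6, 0.5, -0.2]
gripper_width: 0.0153
```

```bash
python3 s.py
```

```text
16.1667 [0.5366 0.051  0.1264] jaw 80.3 zaxis [ 0.013  0.001 -1.   ] [-0.6  0.5 -0.2] [ 0.01 -0.14  0.02] 0.015319018598445151 [ 0.01  0.42  1.76  0.    0.95 -1.39]
```

Holding. Correcting the small tilt and going down to just above the pad; contact is expected at TCP z about 0.039.

{"method": "step_arm", "body": {
  "moves": [
    [[-1, 2, -10, 0, 0.4, 0, 10], [-1, 0, -20, 0, 0, 0, 10], [-1, 0, -20, 0, 0, 0, 10], [-1, 0, -15, 0, 0, 0, 10], [0, 0, -8, 0, 0, 0, 10], [0, 0, 0, 0, 0, 0, 10]]
  ]
}}

```text
time: 16.67
tool_pos: [0.5296, 0.0599, 0.0493]
orientation: [0.081, 0.997, 0.001, 0.002]
wrist_force: [-0.4, 0.2, 0.3]
gripper_width: 0.0154
```

```bash
python3 s.py; python3 v.py c11 240 150
```

```text
16.6667 [0.5296 0.0599 0.0493] jaw 80.7 zaxis [ 0.004  0.002 -1.   ] [-0.4  0.2  0.3] [ 0.07 -0.18  0.03] 0.015424329953582751 [ 0.02  0.53  1.82  0.    0.79 -1.39]
16.6667 [0.5296 0.0599 0.0493] [0.0812 0.9967 0.0011 0.002 ] [-0.4  0.2  0.3] 0.015424329953582751
```

View pics/c11.png

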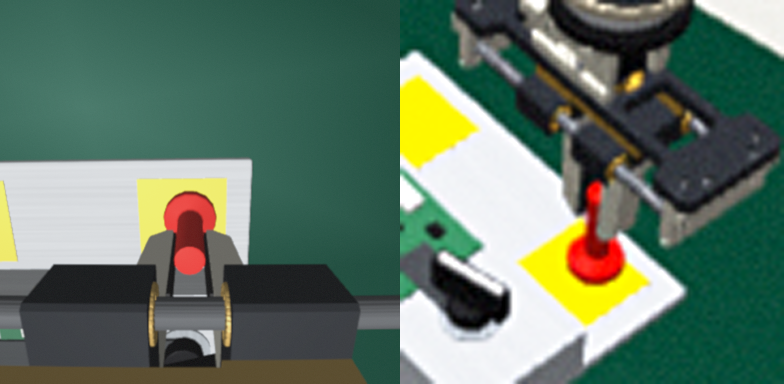

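The marker is held upright over the left pad; the foot is off-centre by a few mm, agreeing with the TCP reading. Shifting +5, -6 and lowering slowly.

{"method": "step_arm", "body": {
  "moves": [
    [[5, -6, 0, 0, 0, 0, 10], [0, 0, 0, 0, 0, 0, 10], [0, 0, -4, 0, 0, 0, 10], [0, 0, -3, 0, 0, 0, 10], [0, 0, -1, 0, 0, 0, 10], [0, 0, 0, 0, 0, 0, 10]]
  ]
}}

```text
time: 17.27
tool_pos: [0.5385, 0.0532, 0.0455]
orientation: [0.081, 0.997, 0.001, 0.006]
wrist_force: [1.1, 0.1, -0.4]
gripper_width: 0.0154
```

```bash
python3 s.py
```

```text
17.2667 [0.5385 0.0532 0.0455] jaw 80.7 zaxis [ 0.012  0.002 -1.   ] [ 1.1  0.1 -0.4] [-0.   -0.14  0.04] 0.015357606785303084 [ 0.01  0.54  1.8   0.    0.78 -1.4 ]
```

{"method": "step_arm", "body": {
  "moves": [
    [[-3, 0, -2, 0, 0.3, 0, 10], [0, 0, -3, 0, 0, 0, 10], [0, 0, -2, 0, 0, 0, 10], [0, 0, 0, 0, 0, 0, 10]]
  ]
}}

```text
time: 17.6
tool_pos: [0.5356, 0.0533, 0.0384]
orientation: [0.081, 0.997, 0.001, 0.004]
wrist_force: [-0.7, 0.8, 6.5]
gripper_width: 0.0149
```

```bash
python3 s.py
```

```text
17.6 [0.5356 0.0533 0.0384] jaw 80.7 zaxis [ 0.008  0.002 -1.   ] [-0.7  0.8  6.5] [0.01 0.03 0.06] 0.014943026957759219 [ 0.01  0.55  1.81  0.    0.77 -1.4 ]
```

Contact: 6.5 N upward at z = 0.038, as expected. Opening, then straight up and away.

{"method": "step_arm", "body": {
  "moves": [
    [[0, 0, 0, 0, 0, 0, 18], [0, 0, 0, 0, 0, 0, 24], [0, 0, 0, 0, 0, 0, 34], [0, 0, 0, 0, 0, 0, 44], [0, 0, 0, 0, 0, 0, 44], [0, 0, 5, 0, 0, 0, 44], [0, 0, 15, 0, 0, 0, 44], [0, 0, 25, 0, 0, 0, 44], [0, 0, 30, 0, 0, 0, 44], [0, 0, 30, 0, 0, 0, 44]]
  ]
}}

```text
time: 18.43
tool_pos: [0.5311, 0.0532, 0.1419]
orientation: [0.081, 0.997, 0.001, -0.002]
wrist_force: [0.6, -0.2, 0.6]
gripper_width: 0.044
```

{"method": "step_arm", "body": {
  "moves": [
    [[-10, 20, 10, 0, 0, 0, 44], [-10, 35, 0, 0, 0, 0, 44], [-10, 35, 0, 0, 0, 0, 44], [-10, 35, 0, 0, 0, 0, 44], [-10, 35, 0, 0, 0, 0, 44], [-10, 30, 0, 0, 0, 0, 44], [0, 0, 0, 0, 0, 0, 44], [0, 0, 0, 0, 0, 0, 44]]
  ]
}}

```text
time: 19.1
tool_pos: [0.4713, 0.2507, 0.1641]
orientation: [0.083, 0.997, 0.003, 0.006]
wrist_force: [0.4, -2.1, 0.6]
gripper_width: 0.0443
```

```bash
python3 s.py; python3 - <<'E'
from m import *
T=meas('top');S=snapshot('scene')
c=lambda s,x,y,w:cv2.resize(s['color'][y:y+w,x:x+w],(390,390),interpolation=cv2.INTER_CUBIC)
cv2.imwrite('pics/c12.png',np.hstack([c(T,205,130,120),c(S,190,140,130)])[:,:,::-1])
E
```

```text
19.1 [0.4713 0.2507 0.1641] jaw 80.5 zaxis [ 0.012  0.004 -1.   ] [ 0.4 -2.1  0.6] [ 0.01 -0.15 -0.02] 0.04430205577032616 [ 0.4   0.36  1.74 -0.    1.03 -1.  ]
top yellow 553 [392.2 132.7] [ 0.7255 -0.3932  0.01  ] [np.float64(0.091), np.float64(0.093), np.float64(0.091), np.float64(0.092)]
top yellow 314 [232.2 197.1] [0.5346 0.0529 0.01  ] [np.float64(0.059), np.float64(0.059), np.float64(0.06), np.float64(0.059)]
top yellow 453 [289.3 206.9] [ 0.5101 -0.1051  0.01  ] [np.float64(0.059), np.float64(0.059), np.float64(0.059), np.float64(0.059)]
top red 2067 [487.1 144.7] bbox 456 511 117 172 [ 0.6958 -0.6562  0.005 ]
top red 76 [231.8 197.7] bbox 227 236 193 202 [0.5336 0.0542 0.005 ]
top red 133 [503.4 249.5] bbox 494 511 243 261 [ 0.4064 -0.6812  0.005 ]
```

The viewer limit is reached, so the last check is by numbers: is the marker upright in the scene view, and the wing's angle from its light top edge.

```bash
python3 - <<'E'
from h import *
S=snapshot('scene');T=snapshot('top')
H,Sa,V=cv2.split(cv2.cvtColor(S['color'],cv2.COLOR_RGB2HSV));m=((H<6)|(H>174))&(Sa>150)&(V>60);m[:,:200]=0;m[:140]=0;m[260:]=0;m[:,340:]=0
ys,xs=np.nonzero(m);print([(int(y),int(xs[ys==y].min()),int(xs[ys==y].max())) for y in range(ys.min(),ys.max()+1)])
print('pred base/top',proj(S,[[.5345,.0535,.015],[.5345,.0535,.078]]).round(1))
for n,k in dict(L=(.619,.040),R=(.595,-.118)).items():
    u=proj(T,[[*k,.085]])[0].astype(int);x,y=u-14
    g=T['color'][y:y+28,x:x+28].max(2);b=(g<70).astype(np.uint8)
    k_,l,q,c=cv2.connectedComponentsWithStats(b)
    # bright strip enclosed by dark: brightest thin strip near centre
    u2=proj(S,[[*k,.085]])[0].astype(int);x2,y2=u2-14;G=S['color'][y2:y2+28,x2:x2+28].max(2)
    d=cv2.morphologyEx((G<60).astype(np.uint8),cv2.MORPH_CLOSE,np.ones((5,5)))
    w=((G>150)&(d>0)).astype(np.uint8);k_,l,q,c=cv2.connectedComponentsWithStats(w)
    for i in range(1,k_):
        if q[i,4]>8:
            pts=np.argwhere(l==i)[:,::-1]+[x2,y2];P=pix2z(S,pts,.085)[:,:2];e=P-P.mean(0);v=np.linalg.svd(e)[2][0];print(n,q[i,4],'angle',np.degrees(np.arctan2(v[1],v[0])).round(1),'len',np.ptp(e@v).round(3),P.mean(0).round(3))
E
```

```text
[(195, 283, 283), (196, 282, 285), (197, 281, 286), (198, 281, 286), (199, 281, 286), (200, 281, 285), (201, 281, 285), (202, 281, 285), (203, 281, 285), (204, 281, 284), (205, 281, 284), (206, 281, 284), (207, 280, 284), (208, 279, 285), (209, 278, 286), (210, 277, 286), (211, 276, 287), (212, 276, 287), (213, 276, 287), (214, 276, 287), (215, 277, 287), (216, 277, 286), (217, 279, 285), (218, 282, 282)]
pred base/top [[281.7 212.9]
 [283.2 197.5]]
```

The marker's foot is at scene (281.7,212.5) and its stem top at (283.4,198), against predictions for an upright marker at the pad centre of (281.7,212.9) and (283.2,197.5). The wing-edge mask found nothing, but the earlier pictures after release showed the left wing turned nearly along jig y. Handing in.

```bash
python3 -c "
from bench import *
print(hand_in())"
```

```text
the job is handed in; nothing more can be done
None
```

The left knob was the loose one. I turned it about 71° clockwise, then stood the red marker upright on the left yellow pad and let go. I handed in at about 19 s of robot time.

- **Finding the loose knob:** The right knob stopped dead after about 12° at 0.7 N m. The left one turned freely at about 0.1 N m or less, and pictures after release show its wing nearly along jig y.
- **Marker:** The foot met the pad at the expected height, with about 6.5 N. Afterwards the top and scene views put the marker within about 2 mm of the pad centre and upright. The arm was well clear and touching nothing.

**What failed or disagreed:**
- **Fingertip position:** The fingertips sat about 18 mm behind the TCP in the pictures, not 14 mm ahead as stated. My first grip on the right knob therefore closed on air, and I set grip heights from the pictures after that.
- **Final checks:** The viewer refused the last picture, and the automatic check of the wing angle found nothing. The knob angle therefore rests on the measured turn with the wing gripped and on the earlier pictures.

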